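# Clamp the jam jar and twist off its tight cap

### The arm

A 6-joint arm with a two-finger parallel gripper is mounted at the origin on a cart in front of the work surface, level with it; the furniture and walls round the work are solid. World frame = base frame: x ahead of the robot, y to its left, z up, the work surface at z = 0. Lengths are in m, angles in degrees, forces in N, time in s.
With the tool pointing down it reaches from about 0.325 to 0.9 m from the base axis. Payload 3.5 kg.
Tool frame: the origin (TCP) lies midway between the tips of the shut fingers; the grasp point (between the pads) lies 19 mm behind it; z points along the fingers, y is the line along which they close (so a half turn about z gives the same grasp; the last joint's range is limited). The gripper opens to 85 mm and grips with 20 to 120 N. Pads are 22 mm wide; open, the fingers measure 114 mm over their backs; the gripper's body (76 mm by 85 mm) begins 54 mm behind the grasp point. The pads swing forward as they close: fully open they stand 13 mm farther back than shut.
Start: joints at [-73.19, 15.837, -1.513, 72.651, 0, 84.076], TCP at [0.242, -0.576, 0.231] pointing down, gripper open.
Joint ranges: [-178.77, 178.77], [-48.84, 107.48], [-61.69, 71.31], [-111.58, 123.2], [-90, 87.43], [-180, 180]. Speed limits (degrees/s): [147.25, 147.25, 180, 180, 180, 180].

### API

Orientations are given as [roll, pitch, yaw] about the fixed x, y, z axes, in that order (R = Rz(yaw) Ry(pitch) Rx(roll)).
In Python, from plant import env gives the robot as it stands.
- The arm moves only by the shell command python3 -m handwheel 'ROWS' [OPENING] [FORCE]. ROWS is JSON, a list of rows, each a list of 2 entries, a list of its own where there are three numbers: the shift along the world's x, y, z in mm, then the turn, a rotation vector about the world's x, y, z in degrees. A call has 1 to 8 rows; each row is the pose to reach, as a shift and turn from the pose commanded when the call began; what a row does not reach only later rows make up. A row lasts 1/10 s, in which the tool goes at most 50 mm and 8.59 degrees, less where a joint would pass 70% of its speed; a pose out of reach is approached as far as the arm can. A call with a gripper value outside its range is refused whole. OPENING is the opening, from -1 (shut) to 1 (fully open), set as the call begins (- or left out, the last holds). The fingers move at their own pace and stop on an object; FORCE is the grip in N (left out, the last holds). Time passes only in rows, so rows that repeat a pose let the fingers close. It gives the time, the measured TCP pose, the force, the opening and the grip force at its end, in the units of the state.
- env.get_state(): the state, without advancing time (a new reading comes with each control period).
- env.read_camera(name): name is "scene" or "side" or "wrist"; returns the picture (480x640x3 uint8, red, green, blue); there is no depth.
- env.calibration(name): a dict with "fovy" (degrees; the focal length in pixels is half the picture's height over the tangent of half this angle, whatever the lens; pixels are square), "cx", "cy" (the principal point, pixels), "world_to_cam" (4x4, takes a point from world to camera coordinates). Camera axes: x right, y down, z forward; pixel columns grow to the right and rows downward; lengths in m; the calibration is good to about 2 mm. A picture is of the moment at which its call begins: read the wrist's pose just before it. calibration takes no time and is no camera call; for the wrist camera it gives the pose at the moment of the call.
- env.finish_job(): hands the job in; it is judged then, once.
Trained networks look in the newest picture that a camera, given by its name, has taken for a name from the list of things; names that differ only in an ending like _2 or _b are one class to them, and where a whole thing is asked for, a point or a joint stands for the part that bears it (a point fixed in the world has none). Each returns a list of dicts, best first, with "confidence" (0 to 1); they miss things now and then, are a little off and sometimes report something else, mostly with a low value. They report only what shows in the picture. A call takes as long as a camera call. They do not tell look-alikes from the thing itself.
- env.cut_out(label, camera): "region" (480x640 bool, what is visible of it) and "rect" ([left, top, right, bottom] in pixels, round what is visible of it).
The state is a dict: "clock": time; "joint_positions": joint angles; "dq": joint speeds; "joint_torque": joint torques, N m; "tcp_pos": TCP position; "tool_rot": TCP orientation; "contact_force": force on the tool from outside, world axes, zero at the start; "wrist_torque": the same for the moment, N m; "finger_gap": finger opening in m; "finger_force": force on a finger pad.
Only numpy, scipy, OpenCV 4.12 (cv2) and the standard library are available. Lean on these libraries where they do the work, as an engineer would, in place of code of your own. Each camera call takes 0.05 s, during which the arm holds its last target. There are 200 camera calls.

### The job

Open the jar of jam that stands in the counter's jar clamp. First turn the clamp's wing knob clockwise until it clicks over into its locked position, so that the jar is braced and cannot turn along; then twist the tight cap anticlockwise until its lugs come free of the glass thread, and lift it off. Finish while still holding the cap, level and still, just above the jar's open mouth, with the jar standing in the locked clamp and the other goods where they were.

Things in the scene. Friction and masses are not known exactly. Their poses are not given: they have to be found in the camera images.
- jar_clamp: Jar clamp fixed on the counter, 270 (its y) x 104 mm, z up; origin on the counter midway between jar and knob axes. A steel plate, top 12 mm above the counter, carries at the -y end a fixed V (62 mm high), in the middle a sliding rubber jaw (55 mm high), at the +y end a cam housing (74 x 66 mm, 46 mm high) with the knob at y +75 mm. The jar stands near y -75 mm; clamping shifts it up to 4 mm.
- knob_grip (a point): Point on the knob's vertical axis at mid height of its wing, 68.5 mm above the counter; turns with the knob. The wing is a black upright bar 54 mm long (this point's x), 15 mm thick (its y: grasp across this), 30 mm high (52.5 to 82.5 mm above the counter) on a slim hub. The housing below ends at 46 mm: keep fingertips above 48 mm.
- clamp_knob (a joint): Knob angle in rad: 0 open, growing clockwise seen from above to a stop at 1.4. Starts at 0 to 0.12. Its cam presses the sprung jaw on the jar: resistance grows (to about 0.3 N m) up to a crest at 0.95; past this click the spring carries it on to 1.4 and keeps it there, locked. One grasp suffices.
- jam_jar: Loose glass jam jar with paper label, 0.38 kg, 76 mm in diameter up to 64 mm above its foot, then a shoulder (to 82 mm) and a 46 mm neck; glass rim 104 mm above the foot. Origin: centre of its foot, 12 mm above the counter; z up. Three sloping ridges of glass thread round the neck hold the cap's three inner lugs.
- jar_mouth (a point): Centre of the jar's glass rim, 104 mm above its foot. A pale springy sealing ring stands 2 to 4 mm above the rim, under the cap.
- jar_side (a point): Point on the jar's wall, 38 mm from its axis along its x, 36 mm above its foot: shows whether the jar turns.
- jar_cap: Loose gold-coloured metal twist-off cap, 35 g, 62 mm in diameter, 20 mm high; origin at the centre of its lower edge (88 mm above the jar's foot when shut), z up. Shut, its x lies within 0.07 rad of the jar's x; about 0.3 to 0.6 N m breaks it loose. Its lugs are free when turned 0.95 to 1.65 rad anticlockwise (from above) of the jar's x (1.3 is best; stop at 1.67); then it lifts straight off.
- jar_peaches: bystander: preserve jar, 87 mm wide, 100 mm high, left of the clamp; origin at the centre of its foot
- jar_capers: bystander: preserve jar, 69 mm wide, 80 mm high, left of the clamp; origin at the centre of its foot
- mill: bystander: wooden pepper mill, 58 mm wide, 170 mm high, right of the clamp; origin at the centre of its foot
- tin_flat: bystander: flat oblong tin, 63 x 105 x 26 mm, right of the clamp; origin at the centre of its underside
- cheese_wedge: bystander: piece of cheese, 83 x 120 x 60 mm, at the right; origin at the centre of its underside
- pen: bystander: marker pen, 135 mm long, 17 mm thick, lying in front of the clamp; origin under its middle
- bail_jar: bystander: clip-top glass jar, 112 mm wide, 145 mm high, at the left; origin at the centre of its foot
- price_block_2: bystander: small card holder, 26 x 85 x 87 mm, at the left; origin at the centre of its foot
Things that resemble listed ones, but are neither listed nor needed, are in the scene too. Of the things that look like the jam_jar, the smaller one is meant.

How it is judged:
By the outcome, as a careful person would: the job done as asked, in the order asked, and still so for the second after the job is handed in, while the arm keeps its last pose, push and grip.
It also fails if it takes over 50 s, if anything falls off the work surface, if the arm or the gripper's body presses on something with over 40 N, if the wrist force passes 120 N, or if a joint passes its speed limit or range.

## Working session

There is one attempt and no reset: what is moved stays moved. The work goes in short steps, Python scripts to look and compute and a shell command to move; the robot and the scene stay as the last step left them, time stands still between calls to the robot, and variables do not carry over. Pictures are saved under pics/ and viewed, at most 10 in all, crops included, and the job is handed in when it is done.

```bash
mkdir -p pics; cat > h.py <<'E'
import numpy as np,cv2
from plant import env
def f(c): return 240/np.tan(np.radians(c["fovy"]/2))
def proj(c,P):
    p=(c["world_to_cam"]@np.append(P,1))[:3]; return f(c)*p[:2]/p[2]+[c["cx"],c["cy"]]
def ray(c,uv):
    M=c["world_to_cam"];R=M[:3,:3];o=-R.T@M[:3,3]
    d=R.T@np.array([(uv[0]-c["cx"])/f(c),(uv[1]-c["cy"])/f(c),1]);return o,d/np.linalg.norm(d)
def atz(c,uv,z):
    o,d=ray(c,uv);return o+d*(z-o[2])/d[2]
def tri(rs):
    A=sum(np.eye(3)-np.outer(d,d) for o,d in rs);b=sum((np.eye(3)-np.outer(d,d))@o for o,d in rs)
    return np.linalg.solve(A,b)
def save(n,im): cv2.imwrite(f"pics/{n}.png",im[:,:,::-1])
E
python3 - <<'E'
from h import *
np.set_printoptions(precision=3,suppress=True)
for n in("scene","side"):
    im=env.read_camera(n);save(n,im)
    c=env.calibration(n);print(n,c["fovy"],c["world_to_cam"].tolist())
    for l in("jar_clamp","knob_grip","jam_jar","jar_cap"):
        for r in env.cut_out(l,n)[:4]:
            m=r["region"];v,u=np.nonzero(m);print(l,round(r["confidence"],2),r["rect"],(u.mean().round(1),v.mean().round(1)))
print(env.get_state())
E
```

```text
scene 42.46145631458925 [[-0.7312862660169906, -0.6820657462613668, 0.0025913146956668097, 0.42759109537548484], [-0.3537494546685043, 0.37602364117134585, -0.8564271974908193, 0.26075084563564416], [0.5831652599878213, -0.6272101235289238, -0.5162613102743313, 1.353859726515283], [0.0, 0.0, 0.0, 1.0]]
jar_clamp 0.7 [294.3, 217.1, 377.0, 287.8] (np.float64(335.6), np.float64(256.5))
jar_clamp 0.23 [339.5, 215.1, 367.6, 247.7] (np.float64(352.1), np.float64(228.5))
knob_grip 0.81 [314.3, 241.6, 336.3, 257.8] (np.float64(324.2), np.float64(250.0))
jam_jar 0.86 [340.8, 217.5, 363.8, 247.3] (np.float64(352.4), np.float64(228.5))
jam_jar 0.63 [229.1, 222.1, 271.0, 284.7] (np.float64(248.2), np.float64(254.3))
jam_jar 0.62 [164.0, 266.2, 213.8, 339.5] (np.float64(190.3), np.float64(310.6))
jar_cap 0.56 [341.3, 203.0, 365.9, 219.3] (np.float64(351.2), np.float64(210.2))
jar_cap 0.35 [163.1, 265.2, 214.7, 338.4] (np.float64(190.8), np.float64(304.4))
side 55.97698966390626 [[0.9849461523952918, -0.1728559884113323, 0.0013726441824385947, -0.48560234354580745], [-0.08518392792439282, -0.49226
[... 276 characters left out ...]
.2, 259.6] (np.float64(325.4), np.float64(251.2))
jam_jar 0.67 [340.8, 205.8, 369.8, 249.4] (np.float64(355.1), np.float64(229.3))
jar_cap 0.71 [335.1, 252.1, 354.2, 271.5] (np.float64(345.2), np.float64(262.5))
{'clock': 0.5, 'joint_positions': array([-73.189,  15.837,  -1.517,  72.651,   0.002,  84.075]), 'dq': array([ 0.015, -0.105,  0.02 , -0.021,  0.072, -0.031]), 'joint_torque': array([ -0.   , -44.499,  29.521,   0.003,  -0.   ,  -0.   ]), 'tcp_pos': array([ 0.242, -0.576,  0.231]), 'tool_rot': array([-179.996,   -0.002,   22.735]), 'contact_force': array([ 0.407,  0.619, -0.022]), 'wrist_torque': array([-0.032, -0.015,  0.002]), 'finger_force': 0.0, 'finger_gap': 0.08531614975493702}
```

```bash
python3 -c "
import cv2,numpy as np
a=cv2.imread('pics/scene.png');b=cv2.imread('pics/side.png')
cv2.imwrite('pics/both.png',cv2.resize(np.vstack([a,b]),None,fx=.62,fy=.62)) if 0 else None"
```

```text
(no output)
```

View pics/scene.png

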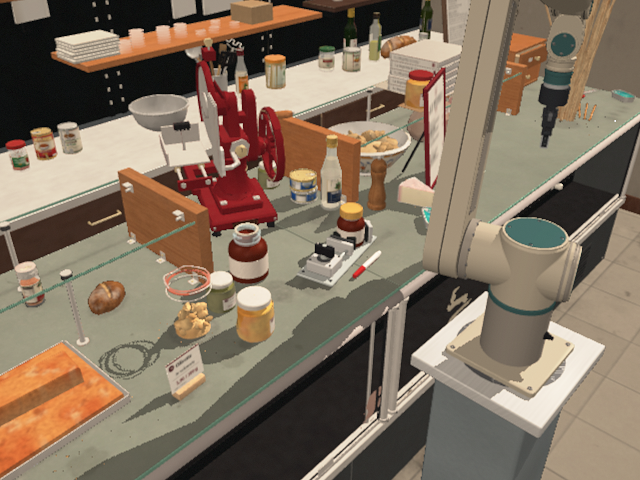

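View pics/side.png

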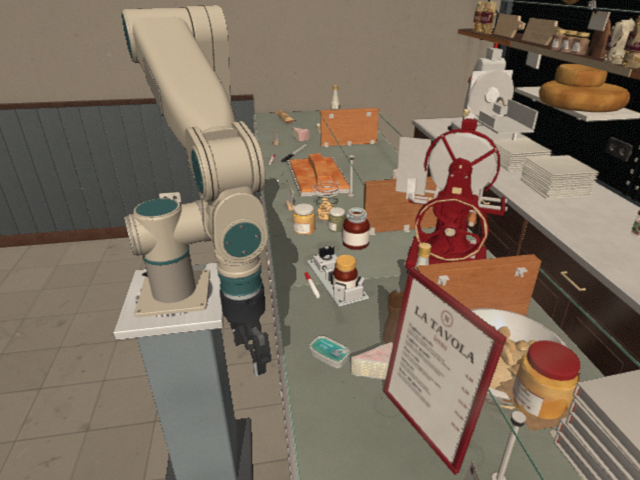

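```bash
python3 - <<'E'
from h import *
np.set_printoptions(precision=3,suppress=True)
a,b=env.calibration("scene"),env.calibration("side")
for n,p,q in(("cap",(351.2,210.2),(345.2,262.5)),("knob",(324.2,250),(325.4,251.2)),("posttop",(66,273),(350,158)),("bigjar",(248,230),(355,212)),("mill",(378,162),(396,295))):
    P=tri([ray(a,p),ray(b,q)]);print(n,P,proj(a,P)-p,proj(b,P)-q)
print("postfoot?",atz(a,(83,342),0),"side foot",atz(b,(351,192),0), "post2",atz(b,(500,478),0), "edge",atz(a,(400,290),0),atz(a,(330,335),0))
im=cv2.imread("pics/scene.png");im2=cv2.imread("pics/side.png")
A=cv2.resize(im[160:310,210:410],None,fx=3.9,fy=3.9,interpolation=2)
cv2.imwrite("pics/c1.png",A)
E
```

```text
cap [ 0.528 -0.089  0.112] [0.209 0.201] [ 0.188 -0.174]
knob [0.492 0.056 0.068] [0.533 0.498] [ 0.412 -0.368]
posttop [0.698 0.623 0.183] [1.495 2.015] [ 0.663 -0.985]
bigjar [0.622 0.195 0.135] [0.282 0.336] [ 0.199 -0.228]
mill [ 0.616 -0.317  0.149] [0.468 0.485] [ 0.55  -0.539]
postfoot? [0.702 0.623 0.   ] side foot [0.712 0.658 0.   ] post2 [ 0.708 -0.743  0.   ] edge [ 0.304 -0.016  0.   ] [0.318 0.23  0.   ]
```

View pics/c1.png

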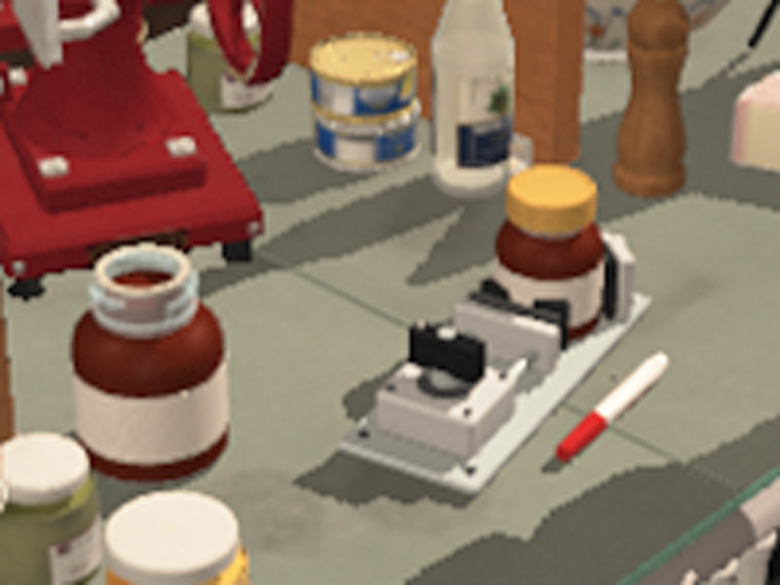

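Candidates in the scene view are the small gold-capped jar in the clamp (351,225), a large open jam jar (248,254) and the peach jar with a white cap (254,314). The crop confirms that the small gold-capped one in the clamp is the jar I want. The wing of the knob is at about (324,250) and lies along the clamp's short axis.

```bash
python3 -m handwheel '[[[125,316,40],[0,0,68]],[[125,316,40],[0,0,68]],[[125,316,40],[0,0,68]],[[125,316,40],[0,0,68]],[[125,316,40],[0,0,68]],[[125,316,40],[0,0,68]],[[125,316,40],[0,0,68]],[[125,316,40],[0,0,68]]]' 0.1
python3 -m handwheel '[[[125,316,0],[0,0,68]],[[125,316,0],[0,0,68]],[[125,316,0],[0,0,68]],[[125,316,0],[0,0,68]],[[125,316,0],[0,0,68]],[[125,316,0],[0,0,68]],[[125,316,0],[0,0,68]],[[125,316,0],[0,0,68]]]'
python3 -m handwheel '[[[0,-40,0],[0,0,35]],[[0,-40,0],[0,0,35]],[[0,-40,0],[0,0,35]],[[0,-40,0],[0,0,35]],[[0,-40,0],[0,0,35]],[[0,-40,0],[0,0,35]]]'
python3 - <<'E'
from h import *
np.set_printoptions(precision=3,suppress=True)
im=env.read_camera("wrist");c=env.calibration("wrist");save("w1",im)
np.savez("w1.npz",M=c["world_to_cam"],fovy=c["fovy"],cx=c["cx"],cy=c["cy"])
for l in("jar_clamp","knob_grip","jam_jar","jar_cap"):
    for r in env.cut_out(l,"wrist")[:2]:
        v,u=np.nonzero(r["region"]);m=(u.mean(),v.mean())
        bx=cv2.minAreaRect(np.c_[u,v].astype(np.float32))
        print(l,round(r["confidence"],2),r["rect"],np.round(m,1),bx,atz(c,m,{"knob_grip":.0825,"jar_cap":.12}.get(l,.02)))
s=env.get_state();print(s["joint_positions"],s["tcp_pos"],s["tool_rot"],s["finger_gap"])
E
```

```text
clock: 1.3
tcp_pos: [0.3677, -0.2564, 0.2724]
tool_rot: [179.9, -0.0, 91.4]
contact_force: [-0.1, -0.5, -0.2]
finger_gap: 0.0469
finger_force: 0.0
clock: 2.1
tcp_pos: [0.4929, 0.0596, 0.2715]
tool_rot: [179.9, 0.0, 159.4]
contact_force: [-0.1, -0.2, -0.3]
finger_gap: 0.0468
finger_force: 0.0
clock: 2.7
tcp_pos: [0.4915, 0.0156, 0.2714]
tool_rot: [-180.0, 0.0, -166.4]
contact_force: [0.1, 0.3, 0.1]
finger_gap: 0.047
finger_force: 0.0
jar_clamp 0.89 [155.4, 164.9, 399.2, 251.6] [301.5 206.5] ((276.4999694824219, 210.49996948242188), (240.99996948242188, 84.99998474121094), -0.0) [ 0.501 -0.001  0.02 ]
knob_grip 0.64 [338.9, 195.3, 363.5, 249.4] [354.6 223.3] ((353.0338134765625, 223.89077758789062), (20.579378128051758, 54.24967956542969), 3.1798300743103027) [0.492 0.055 0.083]
jam_jar 0.81 [404.3, 294.8, 474.4, 423.0] [440.2 332.1] ((450.1706237792969, 356.58447265625), (133.36972045898438, 54.951515197753906), 74.91364288330078) [0.622 0.215 0.02 ]
jam_jar 0.61 [176.8, 177.9, 256.3, 256.3] [229.6 207.6] ((225.50733947753906, 209.72718811035156), (75.79226684570312, 59.77961349487305), 44.4212760925293) [ 0.522 -0.083  0.02 ]
jar_cap 0.96 [164.5, 201.2, 235.7, 266.9] [200.  233.9] ((200.20004272460938, 234.40000915527344), (67.9764633178711, 70.65974426269531), 63.43495178222656) [ 0.527 -0.084  0.12 ]
jar_cap 0.21 [499.1, 297.7, 588.9, 371.4] [543.4 333.9] ((543.0000610351562, 333.5000305175781), (92.63097381591797, 55.86143493652344), 45.0) [0.549 0.26  0.12 ]
[ -5.718   1.094 -13.925  74.979  -0.003 -19.399] [0.492 0.016 0.271] [-179.997    0.001 -166.32 ] 0.04665752315643292
```

View pics/w1.png

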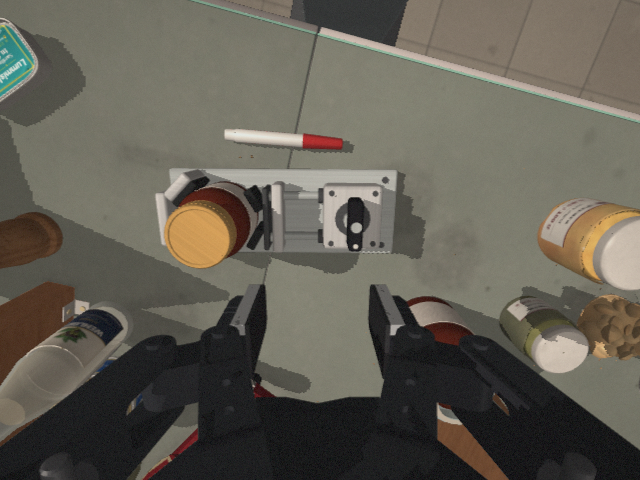

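The wrist view shows the clamp aligned with the picture. The wing is at (356,225), tilted a couple of degrees, and the cap is at (200,234), so both agree with the two-camera fix. I'll go down on the wing next.

```bash
python3 -m handwheel '[[[0,40,-45],[0,0,-2]],[[0,40,-90],[0,0,-2]],[[0,40,-130],[0,0,-2]],[[0,40,-165],[0,0,-2]],[[0,40,-195],[0,0,-2]],[[0,40,-212],[0,0,-2]],[[0,40,-219],[0,0,-2]],[[0,40,-219],[0,0,-2]]]'
python3 - <<'E'
from h import *
save("w2",env.read_camera("wrist"));s=env.get_state();print(s["tcp_pos"],s["contact_force"],s["tool_rot"])
E
```

```text
clock: 3.75
tcp_pos: [0.4908, 0.0556, 0.0516]
tool_rot: [180.0, -0.1, -168.3]
contact_force: [-0.5, 0.2, 0.1]
finger_gap: 0.0469
finger_force: 0.0
[0.49189294 0.05555668 0.05263762] [-0.06087679  0.21751438  0.16508867] [-1.79996440e+02  1.47810411e-02 -1.68281423e+02]
```

View pics/w2.png

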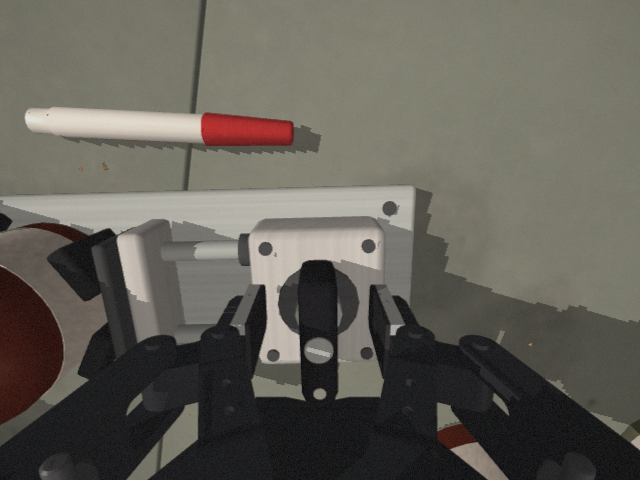

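The wing at (319,310) is centred between the pads and parallel to them, so I'll grip it.

```bash
python3 -m handwheel '[[[0,0,0],[0,0,0]],[[0,0,0],[0,0,0]],[[0,0,0],[0,0,0]],[[0,0,0],[0,0,0]],[[0,0,0],[0,0,0]]]' -1 60
python3 -m handwheel '[[[0,0,0],[0,0,-6]],[[0,0,0],[0,0,-12]],[[0,0,0],[0,0,-18]],[[0,0,0],[0,0,-24]],[[0,0,0],[0,0,-30]]]'
python3 -c "
from h import *
s=env.get_state();print(s['wrist_torque'],s['tool_rot'],s['tcp_pos'],s['contact_force'])"
```

```text
clock: 4.3
tcp_pos: [0.4928, 0.0564, 0.0541]
tool_rot: [179.9, 0.2, -168.2]
contact_force: [-1.5, 2.4, 5.7]
finger_gap: 0.0168
finger_force: 58.6
clock: 4.8
tcp_pos: [0.4929, 0.0579, 0.0541]
tool_rot: [179.6, 0.1, 161.6]
contact_force: [-1.1, 5.9, 4.6]
finger_gap: 0.0169
finger_force: 58.5
[1.55932245 0.21382841 0.29040975] [1.79623490e+02 6.49522113e-02 1.61606239e+02] [0.49289031 0.05785935 0.05411084] [-1.13667905  5.93013969  4.63832003]
```

```bash
python3 -m handwheel '[[[0,0,0],[0,0,-7]],[[0,0,0],[0,0,-14]],[[0,0,0],[0,0,-21]],[[0,0,0],[0,0,-28]],[[0,0,0],[0,0,-34]],[[0,0,0],[0,0,-40]]]'
python3 -c "
from h import *
s=env.get_state();print(s['wrist_torque'])"
python3 -m handwheel '[[[0,0,0],[0,0,-4]],[[0,0,0],[0,0,-8]],[[0,0,0],[0,0,-8]],[[0,0,0],[0,0,-8]]]'
python3 -c "
from h import *
s=env.get_state();print(s['wrist_torque'],s['tool_rot'],s['tcp_pos'],s['contact_force'])"
```

```text
clock: 5.4
tcp_pos: [0.4941, 0.0594, 0.0542]
tool_rot: [179.4, -0.3, 121.6]
contact_force: [2.1, 11.0, 2.7]
finger_gap: 0.0164
finger_force: 58.6
[ 2.35179783 -0.35887023  0.04981918]
clock: 5.8
tcp_pos: [0.4944, 0.0595, 0.0542]
tool_rot: [179.4, -0.4, 113.8]
contact_force: [2.1, 10.8, 2.5]
finger_gap: 0.0169
finger_force: 58.6
[ 2.38835521 -0.43080286 -0.12946186] [179.44114755  -0.39231577 113.81841016] [0.49443267 0.05952279 0.05420627] [ 2.11220571 10.79010017  2.46238207]
```

```bash
python3 -m handwheel '[[[0,0,0],[0,0,-3]],[[0,0,0],[0,0,-3]]]'
python3 -c "
from h import *
s=env.get_state();print(s['wrist_torque'],s['tool_rot'],s['tcp_pos'],s['contact_force'])"
python3 -m handwheel '[[[0,0,0],[0,0,0]],[[0,0,0],[0,0,0]],[[0,0,0],[0,0,0]],[[0,0,0],[0,0,0]]]' 0.1
python3 -m handwheel '[[[0,0,10],[0,0,0]],[[0,0,40],[0,0,0]],[[0,0,85],[0,0,0]],[[0,-10,130],[0,0,0]],[[0,-20,170],[0,0,0]],[[5,-40,200],[0,0,0]],[[5,-40,200],[0,0,0]]]' 1
python3 - <<'E'
from h import *
np.set_printoptions(precision=4,suppress=True)
im=env.read_camera("wrist");c=env.calibration("wrist");save("w3",im)
b=env.calibration("side");a=env.calibration("scene");w=[]
for l in("knob_grip","jar_cap"):
    for r in env.cut_out(l,"wrist")[:1]:
        v,u=np.nonzero(r["region"]);m=(u.mean(),v.mean())
        print(l,round(r["confidence"],2),np.round(m,1),cv2.minAreaRect(np.c_[u,v].astype(np.float32)),atz(c,m,.12),atz(c,m,.112),np.linalg.inv(c["world_to_cam"])[:3,3])
rs=[ray(c,m)]
for n in("scene","side"):
    env.read_camera(n)
    for r in env.cut_out("jar_cap",n)[:2]:
        v,u=np.nonzero(r["region"]);q=(u.mean(),v.mean());print(n,r["confidence"],np.round(q,1),tri([ray(c,m),ray(env.calibration(n),q)]))
s=env.get_state();print(s["joint_positions"],s["tcp_pos"],s["tool_rot"],s["finger_gap"])
E
```

```text
clock: 6.0
tcp_pos: [0.4946, 0.0596, 0.0542]
tool_rot: [179.4, -0.4, 110.8]
contact_force: [2.5, 11.5, 1.8]
finger_gap: 0.0169
finger_force: 58.6
[ 2.44797504 -0.52415508  0.11248848] [179.44681281  -0.41718297 110.82319348] [0.49458545 0.05957012 0.05420181] [ 2.51799756 11.47117567  1.84695623]
clock: 6.4
tcp_pos: [0.4914, 0.0552, 0.0524]
tool_rot: [-180.0, 0.0, 110.7]
contact_force: [0.8, -0.1, -0.5]
finger_gap: 0.0469
finger_force: 0.0
clock: 7.1
tcp_pos: [0.5005, 0.0136, 0.2587]
tool_rot: [179.4, 0.3, 110.6]
contact_force: [0.3, -0.5, -0.1]
finger_gap: 0.085
finger_force: 0.0
knob_grip 0.79 [326.7 169.3] ((326.5, 170.0), (58.0, 19.0), 90.0) [0.4902 0.0631 0.12  ] [0.4907 0.0626 0.112 ] [0.473  0.0824 0.3974]
jar_cap 0.63 [307.7 328.5] ((308.0, 328.0), (64.0, 64.0), 90.0) [ 0.5262 -0.0792  0.12  ] [ 0.5277 -0.0838  0.112 ] [0.473  0.0824 0.3974]
scene 0.89 [351.7 209.8] [ 0.5256 -0.0839  0.1158]
side 0.5 [345.  262.7] [ 0.5279 -0.0859  0.1082]
[ -5.6282   2.1817 -15.2937  72.7186   0.0035  63.6062] [0.4953 0.016  0.2507] [-179.8277   -0.0894  110.7655] 0.085390800282993
```

View pics/w3.png

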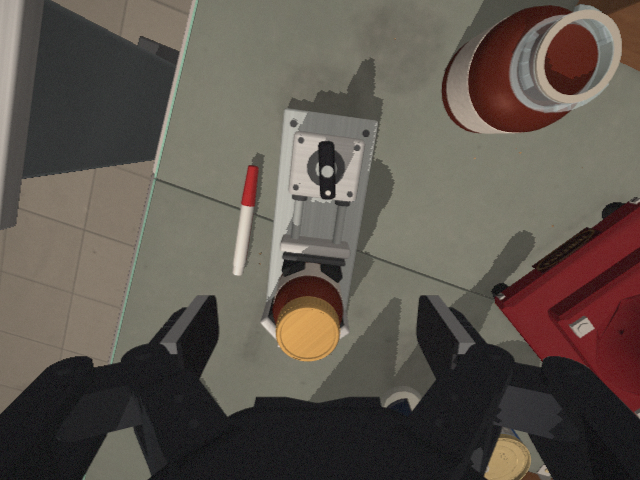

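The wrist view shows the wing at (327,170), now lying along the plate, so it has turned about 81°. The reaction torque changed sign past the crest, which means it is locked. The cap is at (308,328), and I'll move above it for a closer look.

```bash
python3 -m handwheel '[[[16,-50,-10],[0,0,0]],[[32,-99,-30],[0,0,0]],[[32,-101,-60],[0,0,0]],[[32,-101,-60],[0,0,0]],[[32,-101,-60],[0,0,0]]]' 1
python3 - <<'E'
from h import *
np.set_printoptions(precision=4,suppress=True)
im=env.read_camera("wrist");c=env.calibration("wrist")
r=env.cut_out("jar_cap","wrist")[0];m=r["region"];v,u=np.nonzero(m)
print(r["confidence"],r["rect"],u.mean(),v.mean())
# fit cap centre: project top circle z=.12 and bottom circle z=.1, compare silhouette hull to mask
from scipy.optimize import minimize
t=np.linspace(0,2*np.pi,60)
def cost(p):
    pts=[proj(c,[p[0]+.031*np.cos(a),p[1]+.031*np.sin(a),p[2]-dz]) for a in t for dz in(0,.02)]
    h=cv2.convexHull(np.array(pts,np.float32)); k=np.zeros(m.shape,np.uint8)
    cv2.fillConvexPoly(k,np.round(h*16).astype(np.int32),1,shift=4); return (k.astype(bool)^m).sum()
for z in(.116,.12,.124):
    o=minimize(lambda p:cost([p[0],p[1],z]),[.527,-.086],method="Nelder-Mead",options=dict(initial_simplex=[[.527,-.086],[.533,-.086],[.527,-.08]]));print(z,o.x,o.fun,m.sum())
save("w4",im)
s=env.get_state();print(s["tcp_pos"],s["tool_rot"],s["finger_gap"])
E
```

```text
clock: 7.95
tcp_pos: [0.5271, -0.0847, 0.191]
tool_rot: [-179.8, -0.2, 110.7]
contact_force: [-0.9, -0.2, -0.5]
finger_gap: 0.0853
finger_force: 0.0
0.85 [277.7, 210.8, 366.6, 299.3] 320.5121123283444 254.41089338065115
0.116 [ 0.5332 -0.0892] 116.0 6481
0.12 [ 0.5327 -0.0885] 329.0 6481
0.124 [ 0.5322 -0.0876] 557.0 6481
[ 0.5288 -0.0846  0.1933] [179.9577   0.0114 110.8074] 0.08551545695285254
```

View pics/w4.png

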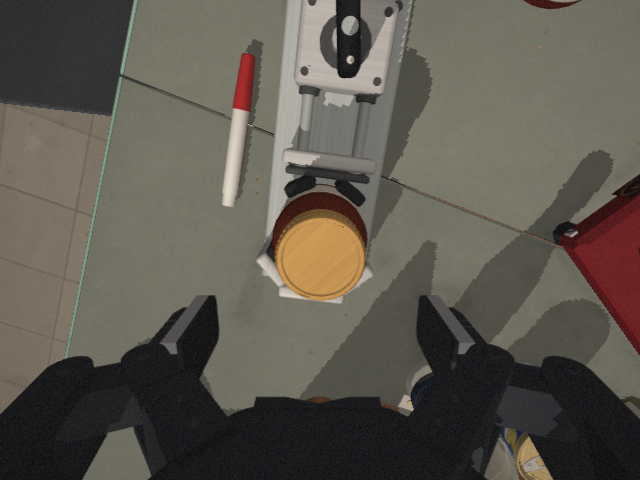

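The cap is centred between the fingers at (320,255), about 4 mm farther along tool −x. I'll nudge across and go down.

```bash
python3 -m handwheel '[[[2,-3,-40],[0,0,0]],[[2,-3,-75],[0,0,0]],[[2,-3,-95],[0,0,0]],[[2,-3,-105],[0,0,0]],[[2,-3,-105],[0,0,0]]]'
python3 -m handwheel '[[[0,0,0],[0,0,0]],[[0,0,0],[0,0,0]],[[0,0,0],[0,0,0]],[[0,0,0],[0,0,0]],[[0,0,0],[0,0,0]]]' -1 70
python3 - <<'E'
from h import *
np.set_printoptions(precision=4,suppress=True)
save("w5",env.read_camera("wrist"));s=env.get_state();print(s["tcp_pos"],s["tool_rot"],s["contact_force"],s["wrist_torque"],s["finger_gap"],s["joint_positions"])
E
```

```text
clock: 8.55
tcp_pos: [0.5303, -0.0876, 0.0872]
tool_rot: [-180.0, -0.0, 110.8]
contact_force: [-0.6, -0.1, 0.1]
finger_gap: 0.0854
finger_force: 0.0
clock: 9.05
tcp_pos: [0.5312, -0.0891, 0.09]
tool_rot: [180.0, 0.1, 110.7]
contact_force: [-3.3, 0.1, 6.8]
finger_gap: 0.0603
finger_force: 73.5
[ 0.5311 -0.0891  0.09  ] [179.9584   0.1317 110.7343] [-2.7409  0.321   8.2554] [-0.054   0.9746 -0.0424] 0.06005263131642263 [-16.3568  13.7797 -22.5545  53.5532  -0.0799  52.9088]
```

View pics/w5.png

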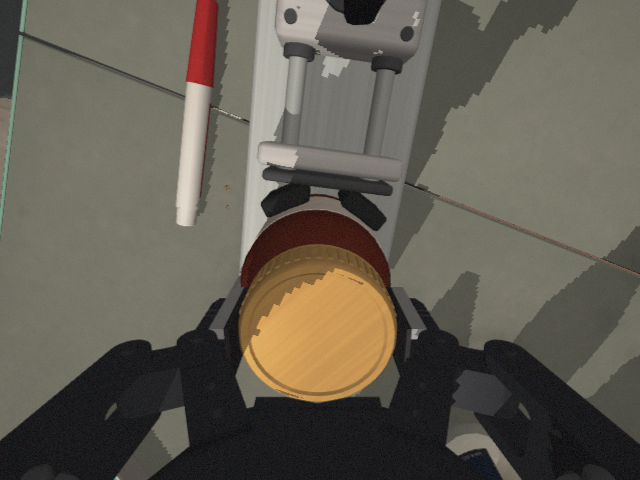

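The pads hold the cap, gap 60 mm, with the cap's top centre at about (319,337). I'll check how well it is centred along the pad width.

```bash
python3 - <<'E'
from h import *
np.set_printoptions(precision=4,suppress=True)
c=env.calibration("wrist");s=env.get_state()
for z in(.116,.12):print(z,proj(c,[*s["tcp_pos"][:2],z]),atz(c,(319,337),z)-s["tcp_pos"])
for d in(.011,-.011):
  y=np.radians(s["tool_rot"][2]);print(proj(c,s["tcp_pos"]+[d*np.cos(y)+.03*np.sin(y),d*np.sin(y)-.03*np.cos(y),.027]))
E
```

```text
0.116 [315.1019 332.311 ] [ 0.0022 -0.0014  0.026 ]
0.12 [315.0448 338.1338] [0.0012 0.001  0.03  ]
[394.4528 308.1181]
[390.8074 358.0696]
```

```bash
python3 -m handwheel '[[[0,0,0],[0,0,4]],[[0,0,0],[0,0,9]],[[0,0,0],[0,0,14]],[[0,0,0],[0,0,20]]]'
python3 -c "
from h import *
s=env.get_state();print(s['wrist_torque'],s['contact_force'],s['tool_rot'],s['tcp_pos'])"
python3 -m handwheel '[[[0,0,0],[0,0,6]],[[0,0,0],[0,0,12]],[[0,0,0],[0,0,18]],[[0,0,0],[0,0,24]],[[0,0,0],[0,0,30]]]'
python3 - <<'E'
from h import *
np.set_printoptions(precision=4,suppress=True)
save("w6",env.read_camera("wrist"));s=env.get_state();print(s['wrist_torque'],s['contact_force'],s['tool_rot'],s['tcp_pos'])
E
```

```text
clock: 9.5
tcp_pos: [0.5317, -0.0888, 0.0905]
tool_rot: [179.9, 0.2, 130.9]
contact_force: [-3.9, 2.1, 8.8]
finger_gap: 0.0601
finger_force: 73.9
[ 0.10049978  0.90436299 -0.18156967] [-3.93045949  2.07358153  8.77865997] [1.79924407e+02 1.58632395e-01 1.30943863e+02] [ 0.53170622 -0.0888484   0.09053398]
clock: 10.0
tcp_pos: [0.5318, -0.0889, 0.0905]
tool_rot: [-180.0, 0.2, 161.0]
contact_force: [-3.6, 0.7, 9.3]
finger_gap: 0.0599
finger_force: 73.9
[-0.0181  0.7537  0.0395] [-3.3866  1.2624  9.4611] [-179.9795    0.1904  161.1586] [ 0.5318 -0.0889  0.0905]
```

View pics/w6.png

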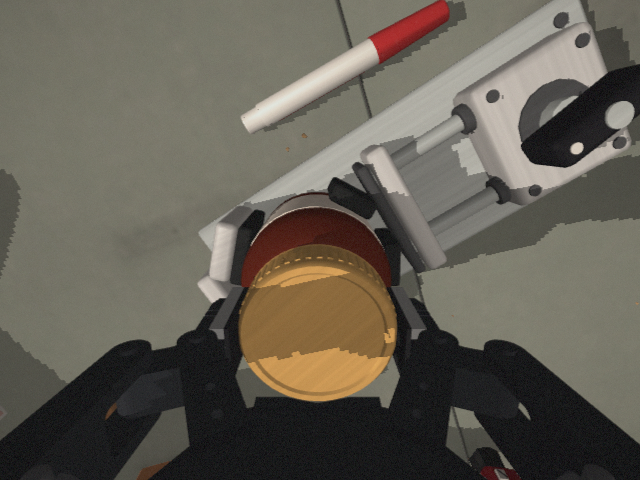

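The brushed grain on the cap keeps its direction in the picture, so the cap is turning with the gripper, while the clamp has swung from vertical to diagonal behind it. I'll turn on to 75° in all.

```bash
python3 -m handwheel '[[[0,0,0],[0,0,6]],[[0,0,0],[0,0,12]],[[0,0,0],[0,0,18]],[[0,0,0],[0,0,25]],[[0,0,0],[0,0,25]]]'
python3 - <<'E'
from h import *
np.set_printoptions(precision=4,suppress=True)
s=env.get_state();print(s['wrist_torque'],s['contact_force'],s['tool_rot'],s['tcp_pos'])
E
python3 -m handwheel '[[[0,0,2],[0,0,0]],[[0,0,4],[0,0,0]],[[0,0,6],[0,0,0]]]'
```

```text
clock: 10.55
tcp_pos: [0.5318, -0.089, 0.0905]
tool_rot: [-179.9, 0.2, -174.1]
contact_force: [-4.0, 0.8, 9.7]
finger_gap: 0.0601
finger_force: 73.9
[-0.0921  0.721   0.1672] [-3.9767  0.8077  9.7447] [-179.8877    0.1682 -174.1299] [ 0.5318 -0.089   0.0905]
clock: 10.85
tcp_pos: [0.5312, -0.0885, 0.0941]
tool_rot: [-180.0, 0.1, -174.3]
contact_force: [-0.1, -0.5, -1.0]
finger_gap: 0.0604
finger_force: 75.4
```

```bash
python3 -m handwheel '[[[0,0,5],[0,0,0]],[[0,0,10],[0,0,0]],[[0,0,15],[0,0,0]],[[0,0,20],[0,0,0]],[[0,0,24],[0,0,0]],[[0,0,24],[0,0,0]],[[0,0,24],[0,0,0]],[[0,0,24],[0,0,0]]]'
python3 - <<'E'
from h import *
np.set_printoptions(precision=4,suppress=True)
s=env.get_state();print(s['wrist_torque'],s['contact_force'],s['tool_rot'],s['tcp_pos'],s["finger_gap"])
A=env.read_camera("scene");B=env.read_camera("side")
a=cv2.resize(A[160:280,280:440],None,fx=2.5,fy=2.5,interpolation=2);b=cv2.resize(B[200:320,270:430],None,fx=2.5,fy=2.5,interpolation=2)
w=cv2.resize(env.read_camera("wrist"),(400,300))
save("f",np.vstack([np.hstack([a,b]),np.hstack([w,w*0])]))
E
```

```text
clock: 11.65
tcp_pos: [0.5303, -0.0884, 0.1171]
tool_rot: [180.0, -0.0, -174.3]
contact_force: [0.0, 0.6, -0.7]
finger_gap: 0.06
finger_force: 75.3
[ 0.0014 -0.0227 -0.0479] [ 0.0087  0.6402 -0.7121] [ 179.9875   -0.0306 -174.2666] [ 0.5303 -0.0884  0.1171] 0.060032801723027704
```

View pics/f.png

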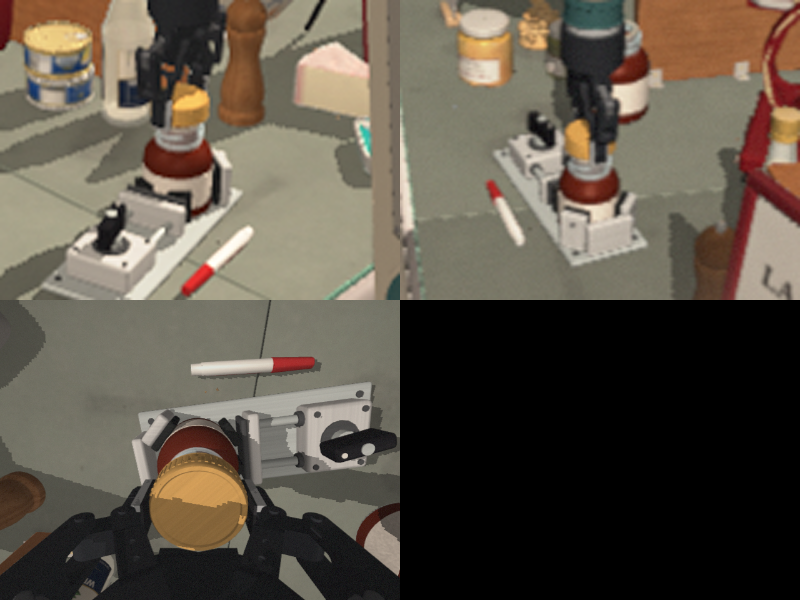

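The cap is held level above the bare glass neck (scene crop (185,115)). The jar stands in the clamp, the wing is in its locked position, and the pen and other goods are undisturbed. I'll hand the job in now.

```bash
python3 -c "
from h import *
print(env.finish_job())"
```

```text
the job is handed in; nothing more can be done
None
```

The job is handed in: the clamp is locked, and the gripper holds the twisted-off cap level about 11 mm above the jar's open mouth, at about 12 s of the 50 s limit; `finish_job()` returned no verdict.

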